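Clear the table after dominoes

ROBOT

A 6-joint arm with a two-finger parallel gripper is mounted at the origin on the work surface. World frame = base frame: x ahead of the robot, y to its left, z up, the work surface at z = 0. Lengths are in m, angles in rad, forces in N, time in s.
With the tool pointing down it reaches from about 0.425 to 0.95 m from the base axis. Payload 3.5 kg.
Tool frame: the origin (TCP) lies between the finger pads; the fingertips stand 22 mm ahead of it and the grasp point (between the pads) lies 3 mm ahead of it (ctrl.nose_length is the z of the fingertips in the tool frame, in m); z points along the fingers, y is the line along which they close (so a half turn about z gives the same grasp; the last joint's range is limited). The gripper opens to 85 mm and grips with 20 to 120 N. Pads are 22 mm wide; open, the fingers measure 114 mm over their backs; the gripper's body (76 mm by 85 mm) begins 54 mm behind the grasp point. The pads swing forward as they close: fully open they stand 13 mm farther back than shut.
Start: joints at [-1.475, 0.286, 1.577, -0, 1.279, -0.15], TCP at [0.164, -0.655, 0.253] pointing down, gripper open.
Joint ranges: [-2.77, 2.77], [-0.9, 2.22], [0.21, 2.48], [-1.53, 4.67], [0.24, 2.81], [-2.84, 2.84]. Speed limits (rad/s): [2.79, 2.79, 3.14, 3.14, 3.14, 3.14].

INTERFACE

Orientations are given as a unit quaternion [x, y, z, w].
In Python, from plant import ctrl gives the robot as it stands. The module is installed in compiled form; this text tells all that it offers.
- The arm moves only by the tool send_rows, never from a script. Its argument "rows" is text: rows parted by semicolons, each of 7 numbers parted by spaces: the turn, a rotation vector about the tool's x, y, z in normalised numbers (1 is 120 degrees), then the shift along the tool's x, y, z in shares of 750 mm (1.0 is 750 mm), then the opening, from -1 (shut) to 1 (fully open). A call has 1 to 8 rows; each row is the pose to reach, as a shift and turn from the pose commanded when the call began, along the tool's axes at that moment; what a row does not reach only later rows make up. A row lasts 1/8 s, in which the tool goes at most 62.5 mm and 10.7 degrees, less where a joint would pass 70% of its speed; a pose out of reach is approached as far as the arm can. No shift or turn number may pass 1 either way. A call with a gripper value outside its range is refused whole. The fingers move at their own pace and stop on an object; "grip_force" is the grip in N (left out, the last holds). Time passes only in rows, so rows that repeat a pose let the fingers close. It gives the time, the measured TCP pose, the force, the opening and the grip force at its end, in the units of the state.
- ctrl.get_state(): the state, without advancing time (a new reading comes with each control period).
- ctrl.read_camera(name): name is "side" or "top" or "wrist"; returns a dict with "color" (384x512x3 uint8, red, green, blue), "fx", "fy", "cx", "cy" (pixels), "D" ([k1, k2, p1, p2, k3] as OpenCV has them; the pictures are not rectified), "extrinsics" (4x4, takes a point from world to camera coordinates). Camera axes: x right, y down, z forward; pixel columns grow to the right and rows downward; lengths in m; the calibration is good to about 2 mm. A picture is of the moment at which its call begins. There is no depth.
- ctrl.sign_off(): hands the job in; it is judged then, once.
Trained networks look in a picture, given as the dict that the camera call returned (one of the last four; its "shot" number tells which), for a name from the list of things; names that differ only in an ending like _2 or _b are one class to them, and where a whole thing is asked for, a point or a joint stands for the part that bears it (a point fixed in the world has none). Each returns a list of dicts, best first, with "p" (0 to 1); they miss things now and then, are a little off and sometimes report something else, mostly with a low value. They report only what shows in the picture. A call takes as long as a camera call.
- ctrl.look_for(picture, target): "position" ([x, y, z] in m, in the coordinates of the camera as it stood for that picture, good to about 4 mm: the middle of the surface that is visible of it).
The state is a dict: "time": time; "qpos": joint angles; "dq": joint speeds; "joint_efforts": joint torques, N m; "eef_pos": TCP position; "tcp_rot": TCP orientation; "contact_force": force on the tool from outside, world axes, zero at the start; "wrist_torque": the same for the moment, N m; "opening": opening from 0.0 (shut) to 1.0 (fully open); "finger_force": force on a finger pad.
Only numpy, scipy, OpenCV 4.12 (cv2) and the standard library are available. Lean on these libraries where they do the work, as an engineer would, in place of code of your own. Each camera call takes 0.05 s, during which the arm holds its last target. There are 200 camera calls.

TASK

The game is over, so clear the table: lay the two loose dominoes face up in the empty bay of the wooden case, each flat on the bay's floor and not on top of one another, and put both dice in the red bowl. Stack the small lidded box on the large one, lengthwise the same way, with its four feet fully down in the recesses of the large box's lid. Leave the coffee cup and the amber glass standing where they are.

Things in the scene. Friction and masses are not known exactly. Their poses are not given: they have to be found in the camera images.
- domino_six: loose black acrylic domino, 50 x 25 x 10 mm (x, y, z), 18 g, lying face up on the table with six pips on each half of its white-marked face; origin at the centre of its underside, x along its length, z up out of its face
- domino_one: loose black acrylic domino, 50 x 25 x 10 mm (x, y, z), 18 g, lying face up on the table with one pip on each half of its white-marked face; origin at the centre of its underside, x along its length, z up out of its face
- die_large: loose white die, a 24 mm cube with black pips, about 14 g, resting on the table; origin at the centre of the cube (12 mm above the table), axes along its edges; the larger of the two dice
- die_small: loose white die, a 16 mm cube with black pips, about 10 g, resting on the table; origin at the centre of the cube (8 mm above the table), axes along its edges; the smaller of the two dice
- small_box: loose small closed plastic box, 45 mm high, about 140 g: grey lid (top 11 mm) 92 (x) x 58 mm (y), white body 88 x 54 mm. Four round corner feet, 5 mm high, 9 mm across tapering to 6.4 mm at the tip, centred at x = +-34, y = +-17 mm; dark squares on the lid above them. Origin: centre of the underside at foot-tip level, x lengthwise; a half turn makes no difference
- case: wooden domino case, fixed. Origin: underside, below the centre of the empty bay, which is 95 (x) x 150 mm (y) inside, floor 6 mm and wall tops 24 mm above the origin, walls 6 mm thick. Beyond its +x wall a full strip 27 mm wide holds stacked pairs of dominoes (part of the case, tops at 23 mm); beyond that the open flap lid slopes down to the table and does not move
- bowl: small red plastic bowl, open, fixed to the table; rim outer diameter 130 mm at a height of 42 mm, wall 3 mm, narrowing towards the bottom, inner floor 4 mm above the origin. Origin at the centre of its underside
- large_box: large closed plastic box, fixed, white with a grey lid, 114 (x) x 82 mm (y), 45 mm high. In the lid four dark-floored square recesses, 14 x 14 mm, 6 mm deep, bevelled, centred at x = +-34, y = +-17 mm, take the small box's feet: fully down, its foot tips are 40 mm above this origin. Origin: centre of the underside, x lengthwise; a half turn makes no difference
- cup: bystander: white ceramic coffee mug with a handle, rim radius 38 mm, 65 mm high, loose; origin at the centre of its underside. To be left alone
- glass: bystander: empty amber glass tumbler, rim radius 34 mm, 85 mm high, loose; origin at the centre of its underside. To be left alone

How it is judged:
At the end, for the whole second after the job is handed in: Dominoes face up in the empty bay, flat to 0.12 rad, underside within 4 mm of its floor; dice in the bowl; small box on the large one, centred to 6 mm, aligned to 0.15 rad, level to 0.06 rad, feet 2.5 mm or more into the recesses; all at rest; cup and glass upright, moved under 30 mm (x of domino_six in the frame of case between -0.042 and 0.042 m and y of domino_six in the frame of case between -0.07 and 0.07 m and z of domino_six in the frame of case between 0.003 and 0.01 m and angle between each of domino_six, domino_one's own z axis and vertical below 0.12 rad and x of domino_one in the frame of case between -0.042 and 0.042 m and y of domino_one in the frame of case between -0.07 and 0.07 m and z of domino_one in the frame of case between 0.003 and 0.01 m and horizontal distance between each of die_large, die_small and bowl below 0.055 m and z of die_large in the frame of bowl between 0.004 and 0.04 m and z of die_small in the frame of bowl between 0.004 and 0.04 m and horizontal distance between small_box and large_box below 0.006 m and angle between the x axis of small_box and the x axis of large_box, either way round below 0.15 rad and angle between small_box's own z axis and vertical below 0.06 rad and z of small_box in the frame of large_box between 0.036 and 0.0425 m and linear speed of each of domino_six, domino_one, die_large, die_small, small_box below 0.02 m/s and angular speed of each of domino_six, domino_one, die_large, die_small, small_box below 0.3 rad/s and distance of each of cup, glass from where it was at the start of the episode below 0.03 m and angle between each of cup, glass's own z axis and vertical below 0.2 rad); the robot touches nothing.
It fails at once if the cup is shifted by more than 30 mm or tipped over (distance of cup from where it was at the start of the episode above 0.03 m or angle between cup's own z axis and vertical above 0.3 rad).
It fails at once if the glass is shifted by more than 30 mm or tipped over (distance of glass from where it was at the start of the episode above 0.03 m or angle between glass's own z axis and vertical above 0.3 rad).
It also fails if it takes over 120 s, if anything falls off the work surface, if the arm or the gripper's body presses on something with over 40 N, if the wrist force passes 120 N, or if a joint passes its speed limit or range.

## Working session

There is one attempt and no reset: what is moved stays moved. The work goes in short steps, Python scripts to look and compute and a tool call to move; the robot and the scene stay as the last step left them, time stands still between calls to the robot, and variables do not carry over. Pictures are saved under pics/ and viewed, at most 14 in all, crops included, and the job is handed in when it is done.

Besides the shell and the picture viewer there is one more tool, called after "Call:" as name(argument=value, ...), one argument or row to a line, values as JSON. send_rows: Moves the arm, as the interface text tells. Its arguments: {"type":"object","properties":{"rows":{"type":"string"},"grip_force":{"type":"number"}},"required":["rows"]}

```bash
mkdir -p pics; ls; cat > h.py <<'E'
import numpy as np, cv2
from plant import ctrl
from scipy.spatial.transform import Rotation as R
def K(p): return np.array([[p["fx"],0,p["cx"]],[0,p["fy"],p["cy"]],[0,0,1.]])
def towld(p,x): 
    E=np.array(p["extrinsics"]); return E[:3,:3].T@(np.array(x)-E[:3,3])
def ray(p,uv,z):
    "pixel(s) -> world points on plane z"
    n=cv2.undistortPoints(np.array(uv,float).reshape(-1,1,2),K(p),np.array(p["D"])).reshape(-1,2)
    E=np.array(p["extrinsics"]); d=np.c_[n,np.ones(len(n))]@E[:3,:3]; c=-E[:3,:3].T@E[:3,3]
    return c+d*((z-c[2])/d[:,2])[:,None]
def proj(p,X):
    E=np.array(p["extrinsics"]); return cv2.projectPoints(np.array(X,float).reshape(-1,1,3),cv2.Rodrigues(E[:3,:3])[0],E[:3,3],K(p),np.array(p["D"]))[0].reshape(-1,2)
def save(p,n,crop=None,s=1):
    im=p["color"][:,:,::-1]
    if crop: a,b,c,d=crop; im=im[b:d,a:c]
    cv2.imwrite(f"pics/{n}.png",cv2.resize(im,None,fx=s,fy=s,interpolation=cv2.INTER_CUBIC))
def look(p,names):
    for n in names:
        for r in ctrl.look_for(p,n)[:2]:
            w=towld(p,r["position"]); print(n,round(r["p"],2),w.round(4),proj(p,w)[0].round(0))
names="domino_six domino_one die_large die_small small_box case bowl large_box cup glass".split()
def rel(xyz,yaw=None):
    "world target TCP -> tool-frame shift mm; yaw = world angle of tool y axis"
    s=ctrl.get_state(); r=R.from_quat(s["tcp_rot"]); print("shift mm",(r.inv().apply(np.array(xyz)-s["eef_pos"])*1e3).round(1))
    if yaw is not None:
        y=r.as_matrix()[:,1]; a=np.arctan2(y[1],y[0]); d=(yaw-a+np.pi/2)%np.pi-np.pi/2; print("tool z turn deg",np.degrees(-d).round(1))
E
cat > a.py <<'E'
from h import *
s=ctrl.get_state(); print(s)
for c in("top","side"):
    p=ctrl.read_camera(c); save(p,c+"0",s=1.5); print(c,p["fx"],p["D"],np.array(p["extrinsics"]).round(3).tolist()); look(p,names)
E
python3 a.py
```

```text
pics
{'time': 0.0, 'qpos': array([-1.47500793e+00,  2.87205255e-01,  1.57822044e+00, -6.47427921e-06,
        1.27857558e+00, -1.49993604e-01]), 'dq': array([ 0.00099238, -0.00051606, -0.0014907 ,  0.00017475,  0.00099623,
        0.00086845]), 'joint_efforts': array([ 1.19680622e-03, -4.05983198e+01, -2.92626733e+01, -9.68571408e-05,
        5.85433198e-03, -4.80337157e-07]), 'eef_pos': array([ 0.16420931, -0.65408458,  0.25189719]), 'tcp_rot': array([ 9.92457565e-01,  1.22582754e-01,  2.95383631e-05, -1.20395410e-03]), 'contact_force': array([0.33305277, 0.37049441, 1.03793684]), 'wrist_torque': array([-4.22293881e-05, -1.85886390e-03, -7.92332272e-03]), 'finger_force': 0.0, 'opening': 1.001853475283518}
top 493.7855612708414 [-0.15721594  0.          0.          0.          0.        ] [[-0.023, -1.0, -0.004, 0.03], [-0.998, 0.023, -0.064, 0.488], [0.064, 0.003, -0.998, 1.373], [0.0, 0.0, 0.0, 1.0]]
domino_six 0.63 [ 0.4093 -0.1277  0.0113] [305. 227.]
domino_six 0.34 [ 0.4976 -0.4271  0.0243] [409. 193.]
domino_one 0.5 [0.4305 0.0009 0.0103] [259. 220.]
domino_one 0.46 [ 0.5628 -
[... 365 characters left out ...]
409. 193.]
glass 0.64 [0.562  0.4588 0.0446] [ 95. 177.]
side 421.7239124936714 [-0.00150402  0.          0.          0.          0.        ] [[-0.835, -0.55, 0.008, 0.413], [-0.28, 0.412, -0.867, 0.181], [0.473, -0.727, -0.498, 0.952], [0.0, 0.0, 0.0, 1.0]]
domino_one 0.58 [0.4268 0.0063 0.0129] [274. 214.]
die_small 0.5 [ 0.5492 -0.2152  0.0436] [278. 163.]
die_small 0.48 [0.4191 0.1424 0.0179] [249. 237.]
small_box 0.89 [0.358  0.2866 0.0422] [234. 271.]
case 0.89 [0.6362 0.2504 0.0131] [153. 232.]
bowl 0.73 [ 0.5702 -0.0277  0.0264] [238. 190.]
large_box 0.95 [ 0.5501 -0.2168  0.04  ] [278. 164.]
cup 0.75 [ 0.4931 -0.4026  0.0422] [319. 148.]
glass 0.87 [0.5397 0.4505 0.0605] [114. 275.]
```

View pics/top0.png

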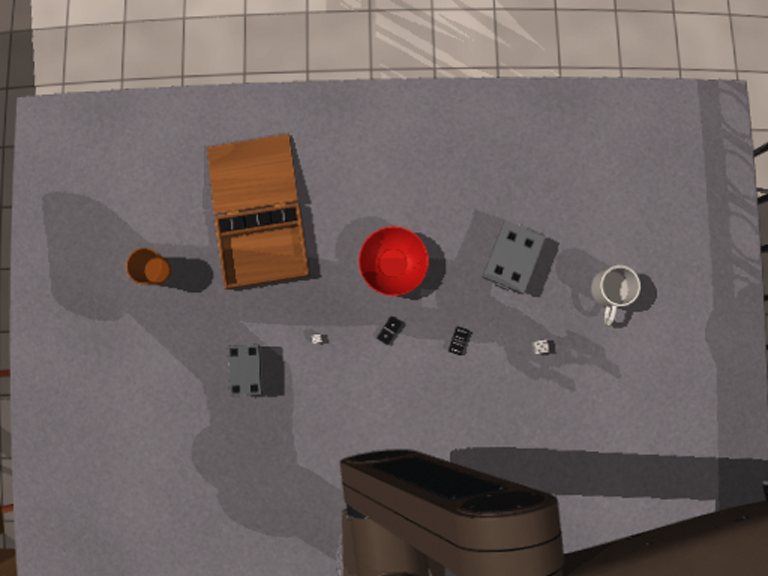

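View pics/side0.png

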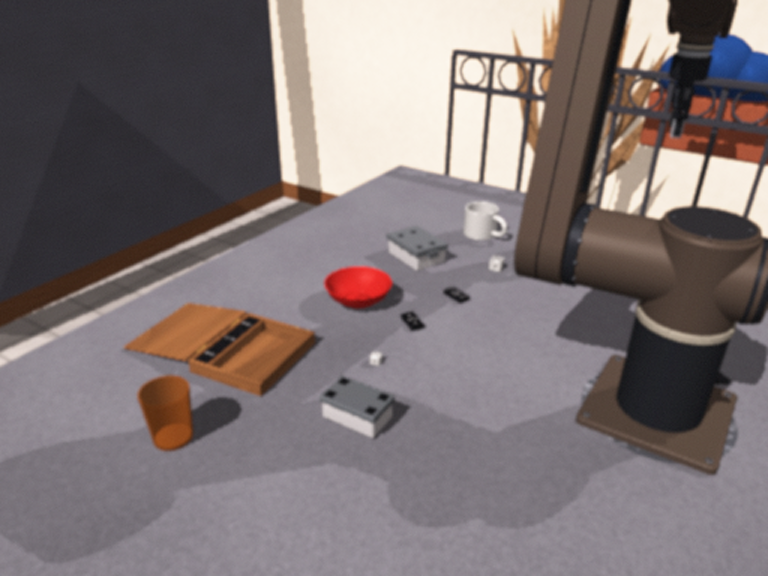

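```bash
python3 - <<'E'
from h import *
rel([0.44,-0.22,0.26],np.pi/2)
p=ctrl.read_camera("wrist"); E=np.array(p["extrinsics"]); c=-E[:3,:3].T@E[:3,3]
s=ctrl.get_state(); r=R.from_quat(s["tcp_rot"])
print("cam in tool",r.inv().apply(c-s["eef_pos"]).round(3),(r.inv().as_matrix()@E[:3,:3].T).round(2).tolist(),p["fx"],p["D"])
# top-view colour rough poses
p=ctrl.read_camera("top"); im=p["color"]; hsv=cv2.cvtColor(im,cv2.COLOR_RGB2HSV)
def seg(m,box,z,n):
    a,b,c,d=[int(v/1.5) for v in box]; mm=np.zeros_like(m,np.uint8); mm[b:d,a:c]=m[b:d,a:c]
    cs=cv2.findContours(mm,0,2)[0]; k=max(cs,key=cv2.contourArea); k=k.reshape(-1,2)
    w=ray(p,k,z)[:,:2]; rr=cv2.minAreaRect((w*1e3).astype(np.float32)); print(n,np.round(rr[0],1),np.round(rr[1],1),round(rr[2],1))
V=hsv[:,:,2]
seg(V>150,(300,325,335,350),.016,"die_small"); seg(V>150,(525,335,560,360),.024,"die_large")
dk=np.uint8(V<50)
dk=cv2.morphologyEx(dk,cv2.MORPH_CLOSE,np.ones((5,5)))
seg(dk,(370,310,410,350),.01,"one"); seg(dk,(440,320,480,360),.01,"six")
seg((hsv[:,:,0]<6)&(hsv[:,:,1]>150),(350,215,440,305),.042,"bowl")
E
```

```text
shift mm [ 373.2 -354.5   -6.7]
tool z turn deg 14.1
cam in tool [ 0.082 -0.    -0.12 ] [[-0.0, -0.95, -0.32], [1.0, -0.0, 0.0], [-0.0, -0.32, 0.95]] 277.95696831671216 [0.01504709 0.         0.         0.         0.        ]
die_small [418.9 136.9] [14.1 14. ] 88.9
die_large [ 393.8 -282.9] [22.  22.9] 9.5
one [430.6  -3.5] [30.5 50. ] 55.0
six [ 408.4 -132.4] [30.5 49.8] 66.8
bowl [559.4 -10.7] [127.6 125.5] 88.7
```

Careful with the scale: shifts go in shares of 750 mm and turns go in shares of 120 degrees. That gives: 373 mm / 750 = 0.4973, 120 mm / 750 = 0.16, 14 degrees / 120 = 0.1167.

Call:
send_rows(
  rows="0 0 0.0583 0.08 -0.0773 0 1;0 0 0.1167 0.16 -0.1547 -0.0267 1;0 0 0.1167 0.24 -0.2307 -0.0533 1;0 0 0.1167 0.32 -0.3067 -0.0533 1;0 0 0.1167 0.4 -0.3867 -0.0533 1;0 0 0.1167 0.46 -0.4467 -0.0533 1;0 0 0.1167 0.4973 -0.4733 -0.0533 1;0 0 0.1167 0.4973 -0.4733 -0.0533 1",
  grip_force=30,
)

```text
time: 2.2
eef_pos: [0.4305, -0.2329, 0.2935]
tcp_rot: [1.0, 0.001, 0.001, 0.0]
contact_force: [0.7, -0.5, -0.5]
opening: 0.997
finger_force: 0.0
```

```bash
python3 - <<'E'
from h import *
s=ctrl.get_state(); print(s["eef_pos"],s["tcp_rot"],s["time"])
p=ctrl.read_camera("wrist"); save(p,"w1",s=1.5); look(p,names); np.save("w1.npy",p,allow_pickle=True)
print(ray(p,[[0,0],[511,0],[0,383],[511,383]],0).round(2).tolist())
E
```

```text
[ 0.43047636 -0.23287049  0.29345334] [9.99999581e-01 5.40306508e-04 5.79507101e-04 4.57504644e-04] 2.2
domino_six 0.77 [ 0.4137 -0.1382  0.005 ] [190. 170.]
domino_one 0.94 [ 0.4339 -0.0013  0.0065] [ 95. 157.]
die_large 0.74 [ 0.3974 -0.2862  0.0264] [290. 184.]
die_small 0.57 [0.4167 0.1228 0.0109] [ 10. 169.]
bowl 0.74 [0.5659 0.0075 0.0208] [63. 55.]
large_box 0.93 [ 0.5663 -0.2374  0.0458] [257.  53.]
large_box 0.71 [ 0.5015 -0.4377  0.0355] [411. 109.]
cup 0.74 [ 0.5004 -0.4375  0.0363] [411. 110.]
glass 0.62 [ 0.4335 -0.0029  0.0048] [ 97. 157.]
glass 0.48 [ 0.4117 -0.1372  0.0101] [189. 172.]
[[0.63, 0.08, 0.0], [0.63, -0.56, 0.0], [-0.02, 0.27, 0.0], [-0.02, -0.75, 0.0]]
```

View pics/w1.png

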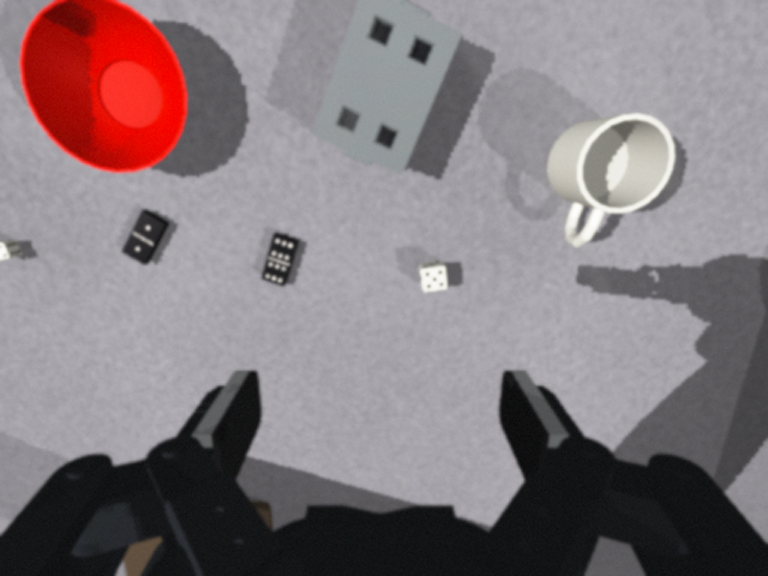

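```bash
cat >> h.py <<'E'
from scipy.optimize import minimize
def fit(p,mask,x0,dims,z0=0.,name="",free=True):
    "fit cuboid (dims lx,ly,lz standing on z0) pose x,y,yaw to mask near x0"
    u0=proj(p,[[x0[0],x0[1],z0+dims[2]/2]])[0]; dist=abs(proj(p,[[x0[0],x0[1]+.05,z0]])[0]-u0).max()
    rad=int(dist*np.hypot(dims[0],dims[1])/.05*.75)+6
    m=np.zeros(mask.shape,np.uint8); x,y=u0.astype(int); sl=(slice(max(0,y-rad),y+rad),slice(max(0,x-rad),x+rad)); m[sl]=mask[sl]
    n,l,st,ce=cv2.connectedComponentsWithStats(m); k=1+np.argmax(st[1:,4]); m=cv2.resize((l==k).astype(np.uint8)*255,None,fx=4,fy=4)>127
    cub=np.array([[a,b,c] for a in(-.5,.5) for b in(-.5,.5) for c in(0,1)])*dims
    def img(v):
        c,s=np.cos(v[2]),np.sin(v[2]); X=cub@np.array([[c,s,0],[-s,c,0],[0,0,1]])+[v[0],v[1],z0]
        h=cv2.convexHull((((proj(p,X)+.5)*4)-.5).astype(np.float32)); o=np.zeros(m.shape,np.uint8)
        return cv2.fillConvexPoly(o,(h*16).round().astype(np.int32),1,shift=4)>0
    f=lambda v:1-(m&img(v)).sum()/(m|img(v)).sum()
    best=min((minimize(f,[x0[0],x0[1],a],method="Nelder-Mead",options=dict(initial_simplex=np.array([[x0[0],x0[1],a],[x0[0]+.008,x0[1],a],[x0[0],x0[1]+.008,a],[x0[0],x0[1],a+.3]]),maxiter=120)) for a in (x0[2] if free else [x0[2]])),key=lambda r:r.fun) if isinstance(x0[2],(list,tuple,np.ndarray)) else None
    print(name,"pos",best.x[:2].round(4),"yaw deg",np.degrees(best.x[2]).round(1),"IoU",round(1-best.fun,3)); return best.x
Y4=[0,.785,1.57,2.36]
def masks(p):
    V=cv2.cvtColor(p["color"],cv2.COLOR_RGB2HSV)[:,:,2]
    return np.uint8(V>165), cv2.morphologyEx(np.uint8(V<60),cv2.MORPH_CLOSE,np.ones((3,3)))
D=np.array([.05,.025,.01])
E
python3 - <<'E'
from h import *
p=np.load("w1.npy",allow_pickle=True).item()
V=p["color"].max(2); print(V[180:192,275:300:2])
w,d=masks(p)
w=cv2.morphologyEx(w,cv2.MORPH_CLOSE,np.ones((5,5)))
fit(p,w,[.397,-.286,[0,.785]],[.024]*3,name="dl")
fit(p,d,[.412,-.135,Y4],D,name="six"); fit(p,d,[.434,-.001,Y4],D,name="one")
h=cv2.cvtColor(p["color"],cv2.COLOR_RGB2HSV)
E
```

```text
[[155 156 185 239 243 243 248 249 243 214 238 173  96]
 [149 154 185 243 241 228 247 249 239 184 234 178  97]
 [151 151 179 242 233 197 246 249 241 206 238 188  97]
 [151 152 172 238 234 204 246 247 245 240 244 196 101]
 [149 151 160 233 243 236 247 237 246 248 247 203 101]
 [152 154 153 228 248 247 245 206 240 249 248 213 101]
 [159 154 157 228 249 249 244 188 235 248 247 217 105]
 [166 156 161 231 249 249 246 223 240 245 243 221 110]
 [171 167 169 234 249 245 246 244 245 230 233 226 112]
 [172 173 179 231 247 230 240 249 247 206 222 227 117]
 [172 172 180 227 244 195 231 249 247 220 231 229 135]
 [171 174 178 220 244 201 235 249 247 237 241 228 156]]
dl pos [ 0.3833 -0.2836] yaw deg 70.6 IoU 0.422
six pos [ 0.4111 -0.1331] yaw deg 153.8 IoU 0.21
one pos [ 0.4317 -0.0026] yaw deg -39.3 IoU 0.633
```

```bash
sed -i 's/return np.uint8(V>165).*/f=lambda m:cv2.morphologyEx(np.uint8(m),cv2.MORPH_CLOSE,np.ones((7,7)))\n    return f(V>200), f(V<75)/' h.py
python3 - <<'E'
from h import *
p=np.load("w1.npy",allow_pickle=True).item()
w,d=masks(p)
fit(p,w,[.397,-.284,[0,.785]],[.024]*3,name="dl")
fit(p,d,[.412,-.135,Y4],D,name="six"); fit(p,d,[.434,-.001,Y4],D,name="one")
V=p["color"].max(2); print(V[155:190:2,173:206:2])
E
```

```text
dl pos [ 0.3919 -0.2863] yaw deg 10.6 IoU 0.78
six pos [ 0.4094 -0.1334] yaw deg -19.9 IoU 0.564
one pos [ 0.432  -0.0036] yaw deg -35.9 IoU 0.861
[[172 165 150 148 138  92  85 111 126 133 160 173 175 174 171 171 169]
 [170 156 151 154 115  49  38  34  40  60 115 137 156 167 170 174 173]
 [165 149 151 144  97  99 141  62  51  34  37  43  74 108 149 167 172]
 [158 147 149 137  74 115 168 108 162  88  88  50  33  73 107 129 165]
 [159 149 149 122  54  45  53  81 146 118 203 107  41  76  94 115 159]
 [163 156 150 109  46  41  36  35  42  62 121  66  50  83  91 132 168]
 [158 157 147  88 102 116  47  45  37  36  36  32  65  90  98 139 172]
 [155 153 133  78 149 159 117 144  68  75  39  40  80  96 120 156 175]
 [148 147 125 120 123  98 125 153 121 177  70  45  90 100 139 172 177]
 [150 145 105  97 132 147 151 124 109 116  54  61  94 100 144 177 177]
 [152 140  81 136 138  90 130 139 161 143  79  71  94 105 160 174 175]
 [152 130  62 113 118 136 173  97 123 103  69  85 100 117 164 173 168]
 [143 111  45  37  41  70  98 112 161  64  55  91 109 153 172 176 171]
 [144  88  51  47  35  35  38  48  60  41  68  95 110 154 167 171 176]
 [154  77 138 135  81  81  38  37  32  36  82 100 120 160 174 172 177]
 [153  86 110 116 160 173 109 116  41  50  90 100 139 172 175 172 174]
 [170 154 129  98 102 104 147 153  47  69  94 107 150 173 174 172 174]
 [172 173 168 159 145 125 103  81  75 127 134 139 165 172 178 177 173]]
```

```bash
sed -i 's/m=cv2.resize((l==k)/m=cv2.fillConvexPoly(np.zeros_like(m),cv2.convexHull(np.argwhere(l==k)[:,::-1].astype(np.int32)),1); m=cv2.resize((m>0)/; s/np.ones((7,7))/np.ones((9,9))/' h.py
python3 - <<'E'
from h import *
p=np.load("w1.npy",allow_pickle=True).item()
w,d=masks(p)
fit(p,w,[.397,-.284,[0,.785]],[.024]*3,name="dl")
fit(p,d,[.412,-.135,Y4],D,name="six"); fit(p,d,[.434,-.001,Y4],D,name="one")
r=ctrl.get_state(); print(r["eef_pos"])
rel([.3935,-.2855,.1],np.radians(90+10))
E
```

```text
dl pos [ 0.393  -0.2862] yaw deg 93.1 IoU 0.818
six pos [ 0.4096 -0.1335] yaw deg 160.0 IoU 0.882
one pos [ 0.4321 -0.0034] yaw deg -34.3 IoU 0.919
[ 0.42914919 -0.23571931  0.29277454]
shift mm [-35.6  49.8 192.8]
tool z turn deg -10.0
```

To row units: 170 mm / 750 = 0.2267, 140 mm / 750 = 0.1867, -5 degrees / 120 = -0.0417.

Call:
send_rows(
  rows="0 0 -0.0417 -0.048 0.0667 0.0533 0.7;0 0 -0.0417 -0.048 0.0667 0.12 0.7;0 0 -0.0417 -0.048 0.0667 0.1867 0.7;0 0 -0.0417 -0.048 0.0667 0.2267 0.7;0 0 -0.0417 -0.048 0.0667 0.2267 0.7;0 0 -0.0417 -0.048 0.0667 0.2267 0.7",
)

```text
time: 3.5
eef_pos: [0.3943, -0.2858, 0.1244]
tcp_rot: [0.999, 0.044, 0.001, 0.001]
contact_force: [0.9, -0.1, 0.0]
opening: 0.851
finger_force: 0.0
```

```bash
python3 - <<'E'
from h import *
p=ctrl.read_camera("wrist"); save(p,"w2",s=1.2)
w,d=masks(p); v=fit(p,w,[.393,-.285,[0,.785,1.57]],[.024]*3,name="dl")
s=ctrl.get_state(); print(s["eef_pos"],s["opening"]); rel([v[0],v[1],.026],v[2])
E
```

```text
dl pos [ 0.3915 -0.2859] yaw deg 99.9 IoU 0.777
[ 0.39465518 -0.28599377  0.12491332] 0.852265212622143
shift mm [-3.4 -0.7 98.9]
tool z turn deg -4.9
```

View pics/w2.png

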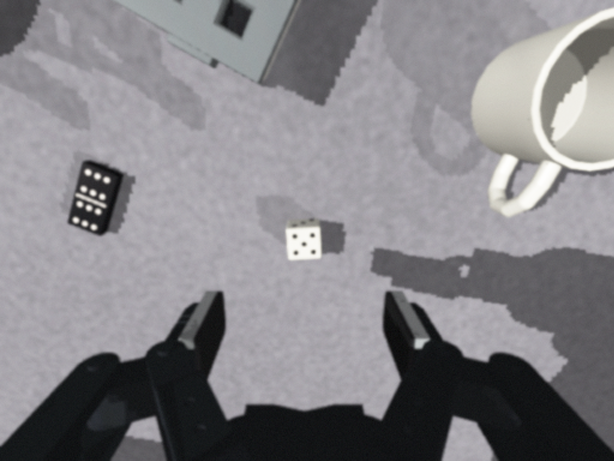

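To row units: 99 mm / 750 = 0.132, 90 mm / 750 = 0.12.

Call:
send_rows(
  rows="0 0 0 0 0 0.0667 0.3;0 0 0 0 0 0.12 0.2;0 0 0 0 0 0.132 0.2;0 0 0 0 0 0.132 -0.2;0 0 0 0 0 0.132 -1;0 0 0 0 0 0.132 -1;0 0 0 0 0 0.132 -1;0 0 0 0 0 0.132 -1",
)

```text
time: 4.55
eef_pos: [0.3951, -0.2862, 0.0261]
tcp_rot: [0.999, 0.044, 0.001, 0.002]
contact_force: [0.4, 0.5, 7.5]
opening: 0.274
finger_force: 31.5
```

```bash
python3 - <<'E'
from h import *
s=ctrl.get_state(); print(s["eef_pos"],s["opening"],s["finger_force"])
rel([.565,-.03,.06]); rel([.394,-.286,.13])
# bowl from top: colour ellipse with rim height
p=ctrl.read_camera("top"); h=cv2.cvtColor(p["color"],cv2.COLOR_RGB2HSV)
m=np.uint8(((h[:,:,0]<6)|(h[:,:,0]>174))&(h[:,:,1]>170)); m[:130]=0;m[220:]=0;m[:,:220]=0;m[:,320:]=0
k=max(cv2.findContours(m,0,2)[0],key=cv2.contourArea).reshape(-1,2)
(c,r)=cv2.minEnclosingCircle((ray(p,k,.042)[:,:2]*1e3).astype(np.float32)); print("bowl",c,r)
E
```

```text
[ 0.39514263 -0.28617144  0.02611036] 0.274223826240657 31.54130458831787
shift mm [ 192.  -240.   -34.2]
shift mm [-8.000e-01  1.000e-01 -1.039e+02]
bowl (559.3340454101562, -10.732603073120117) 64.22303771972656
```

To row units: -260 mm / 750 = -0.3467, 189 mm / 750 = 0.252.

Call:
send_rows(
  rows="0 0 0 0 0 -0.08 -1;0 0 0 0.0133 -0.0133 -0.1467 -1;0 0 0 0.0667 -0.08 -0.1467 -1;0 0 0 0.12 -0.1533 -0.1467 -1;0 0 0 0.1733 -0.2333 -0.1467 -1;0 0 0 0.22 -0.3067 -0.1333 -1;0 0 0 0.252 -0.3467 -0.1067 -1;0 0 0 0.252 -0.3467 -0.0667 -1",
)

```text
time: 5.6
eef_pos: [0.5615, -0.0057, 0.0749]
tcp_rot: [0.999, 0.047, 0.002, 0.0]
contact_force: [-0.4, -0.0, -0.5]
opening: 0.278
finger_force: 30.7
```

```bash
python3 - <<'E'
from h import *
s=ctrl.get_state(); print(s["eef_pos"],s["opening"],s["finger_force"])
rel([.56,-.01,.042],np.radians(90))
E
```

```text
[ 0.56147993 -0.00567239  0.07492993] 0.27764110972957906 30.687831044197083
shift mm [-2.   4.1 32.9]
tool z turn deg 5.4
```

To row units: -70 mm / 750 = -0.0933, -60 mm / 750 = -0.08, 5 degrees / 120 = 0.0417.

Call:
send_rows(
  rows="0 0 0 -0.0027 0.0053 0.0427 -1;0 0 0 -0.0027 0.0053 0.044 -1;0 0 0 -0.0027 0.0053 0.044 -0.2;0 0 0 -0.0027 0.0053 0.044 -0.1;0 0 0 -0.0027 0.0053 0.044 0;0 0 0 -0.0027 0.0053 -0.0267 0;0 0 0.0417 -0.0267 0.0267 -0.08 0;0 0 0.0417 -0.08 0.08 -0.0933 0",
)

```text
time: 6.6
eef_pos: [0.5072, -0.0748, 0.1488]
tcp_rot: [1.0, 0.002, 0.004, 0.002]
contact_force: [-0.1, -1.0, 0.4]
opening: 0.497
finger_force: 0.0
```

```bash
python3 - <<'E'
from h import *
s=ctrl.get_state(); print(s["eef_pos"],s["opening"],s["finger_force"])
rel([.412,-.133,.12],np.radians(70))
E
```

```text
[ 0.50721663 -0.07478966  0.14875001] 0.4967464833228514 0.0
shift mm [-95.7  57.7  28.1]
tool z turn deg 20.2
```

To row units: -96 mm / 750 = -0.128, -80 mm / 750 = -0.1067, 20 degrees / 120 = 0.1667.

Call:
send_rows(
  rows="0 0 0.0833 -0.0533 0.0333 0.0133 0.2;0 0 0.1667 -0.1067 0.0667 0.0373 0.2;0 0 0.1667 -0.128 0.0773 0.0373 0.2;0 0 0.1667 -0.128 0.0773 0.0373 0.2;0 0 0.1667 -0.128 0.0773 0.0373 0.2",
)

```text
time: 7.22
eef_pos: [0.4102, -0.1324, 0.1172]
tcp_rot: [0.985, -0.172, 0.001, 0.0]
contact_force: [0.5, -0.6, 0.7]
opening: 0.6
finger_force: 0.0
```

```bash
python3 - <<'E'
from h import *
p=ctrl.read_camera("wrist"); save(p,"w3",s=1.2)
w,d=masks(p); v=fit(p,d,[.411,-.134,[2.8,2.6,3]],D,name="six"); fit(p,d,[.432,-.003,Y4],D,name="one")
s=ctrl.get_state(); print(s["eef_pos"],s["tcp_rot"],s["opening"]); rel([v[0],v[1],.025],v[2]+np.pi/2)
E
```

```text
six pos [ 0.4087 -0.1322] yaw deg 160.2 IoU 0.922
one pos [ 0.4315 -0.0026] yaw deg 143.9 IoU 0.906
[ 0.41021194 -0.13223438  0.11700774] [ 9.85089483e-01 -1.72038410e-01  1.18627996e-03  2.97032836e-04] 0.5978406669413597
shift mm [-1.7  0.5 92. ]
tool z turn deg 0.0
```

View pics/w3.png

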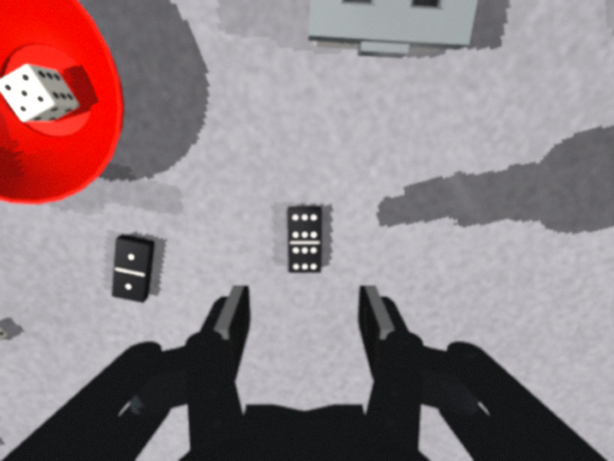

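To row units: 94 mm / 750 = 0.1253, 93 mm / 750 = 0.124.

Call:
send_rows(
  rows="0 0 0 -0.0027 0 0.0667 0.2;0 0 0 -0.0027 0 0.1133 0.1;0 0 0 -0.0027 0 0.124 0.1;0 0 0 -0.0027 0 0.1253 0.1;0 0 0 -0.0027 0 0.1253 -0.3;0 0 0 -0.0027 0 0.1253 -1;0 0 0 -0.0027 0 0.1253 -1;0 0 0 -0.0027 0 0.1253 -1",
)

```text
time: 8.28
eef_pos: [0.4082, -0.1323, 0.0235]
tcp_rot: [0.985, -0.173, 0.002, 0.001]
contact_force: [-0.3, 2.0, 6.2]
opening: 0.28
finger_force: 30.1
```

```bash
python3 - <<'E'
from h import *
s=ctrl.get_state(); print(s["eef_pos"],s["opening"],s["finger_force"],s["time"])
# case from top: bay rectangle corners
p=ctrl.read_camera("top"); im=p["color"][80:200,120:220]
cv2.imwrite("pics/case.png",cv2.resize(im[:,:,::-1],None,fx=6,fy=5,interpolation=cv2.INTER_CUBIC)); np.save("top.npy",p,allow_pickle=True)
E
```

```text
[ 0.40821313 -0.1323184   0.0235319 ] 0.28002801637342206 30.140028297901154 8.275
```

View pics/case.png

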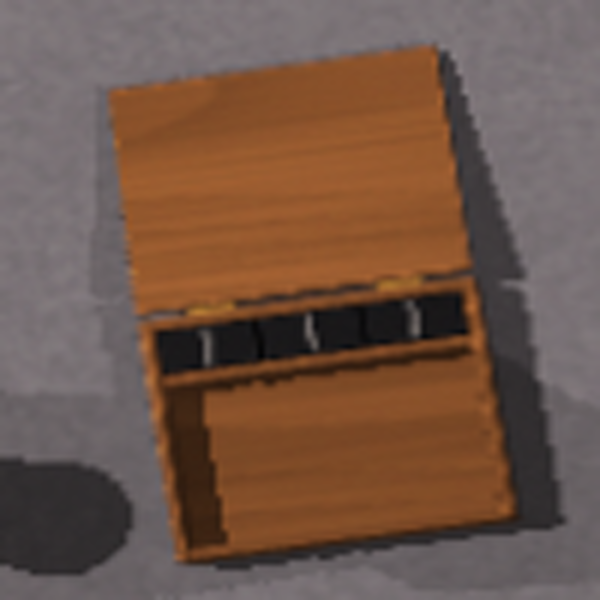

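```bash
python3 - <<'E'
from h import *
p=np.load("top.npy",allow_pickle=True).item()
c=np.array([[178,562],[515,520],[475,280],[140,322]])/[6,5.]+[120,80]-.4
for z in(.024,0):
    w=ray(p,c,z)[:,:2]; print(z,w.round(4).tolist(),[np.linalg.norm(w[i]-w[i-1]).round(4) for i in range(4)])
w=ray(p,c,.024)[:,:2]
# model corners
def mdl(v): 
    a=v[2]; Q=np.array([[np.cos(a),-np.sin(a)],[np.sin(a),np.cos(a)]])
    return np.array([[-.0535,.081],[-.0535,-.081],[.0865,-.081],[.0865,.081]])@Q.T+v[:2]
r=minimize(lambda v:((mdl(v)-w)**2).sum()*1e4,[.65,.24,0]); v=r.x; print(v,((mdl(v)-w)*1e3).round(1).tolist())
rel([v[0],v[1],.15],v[2])
E
```

```text
0.024 [[0.5167, 0.308], [0.5366, 0.1484], [0.6737, 0.1653], [0.6544, 0.3256]] [np.float64(0.1388), np.float64(0.1608), np.float64(0.1382), np.float64(0.1614)]
0 [[0.5188, 0.3131], [0.5389, 0.1507], [0.6785, 0.168], [0.6588, 0.331]] [np.float64(0.1412), np.float64(0.1636), np.float64(0.1406), np.float64(0.1642)]
[0.57898411 0.23480007 0.12322542] [[-0.8, 0.6], [-0.7, -0.5], [1.0, -0.3], [0.5, 0.2]]
shift mm [  35.9 -403.3 -126.5]
tool z turn deg 63.0
```

To row units: -320 mm / 750 = -0.4267, -275 mm / 750 = -0.3667, 60 degrees / 120 = 0.5.

Call:
send_rows(
  rows="0 0 0 0 0 -0.0667 -1;0 0 0 0 0 -0.1333 -1;0 0 0.0833 0.0133 -0.0733 -0.1533 -1;0 0 0.1667 0.0267 -0.1467 -0.1533 -1;0 0 0.25 0.0333 -0.22 -0.1533 -1;0 0 0.3333 0.04 -0.2933 -0.1533 -1;0 0 0.4167 0.0533 -0.3667 -0.1533 -1;0 0 0.5 0.06 -0.4267 -0.1533 -1",
)

```text
time: 9.32
eef_pos: [0.5582, 0.1215, 0.1343]
tcp_rot: [0.798, -0.602, -0.016, -0.025]
contact_force: [-0.3, 0.5, 0.0]
opening: 0.28
finger_force: 29.7
```

```bash
python3 - <<'E'
from h import *
s=ctrl.get_state(); print(s["eef_pos"],s["opening"],s["finger_force"],s["qpos"].round(2))
rel([.583,.2,.06],.123)
E
```

```text
[0.55822877 0.1215053  0.13428098] 0.27979784432866267 29.68826472759247 [0.01 0.18 1.93 0.07 1.02 2.84]
shift mm [-64.4 -43.9  78.9]
tool z turn deg 8.9
```

```bash
cat >> h.py <<'E'
def target(xyz,yaw,half=False):
    "full rotvec (deg) + shift mm to a down-pointing tool with y axis at world yaw"
    s=ctrl.get_state(); r=R.from_quat(s["tcp_rot"]); c,q=np.cos(yaw),np.sin(yaw)
    y=np.array([c,q,0]); z=np.array([0,0,-1.]); out=[]
    for sg in(1,-1):
        T=R.from_matrix(np.c_[np.cross(sg*y,z),sg*y,z]); rv=np.degrees((r.inv()*T).as_rotvec())
        print("rotvec",rv.round(1),"shift",(r.inv().apply(np.array(xyz)-s["eef_pos"])*1e3).round(1),"tool at",s["eef_pos"].round(4),"q6",s["qpos"][5].round(2))
E
python3 - <<'E'
from h import *
s=ctrl.get_state();r=R.from_quat(s["tcp_rot"]);print(r.as_matrix().round(3))
y=r.as_matrix()[:,1];a=np.arctan2(y[1],y[0])
print(np.degrees(a));target([.57,.16,.14],a+np.radians(80));target([.583,.2,.06],.123)
E
```

```text
[[ 0.275 -0.961  0.003]
 [-0.96  -0.275  0.059]
 [-0.056 -0.019 -0.998]]
-164.04766322076404
rotvec [ -3.2   1.9 -79.9] shift [-34.  -22.   -3.4] tool at [0.5582 0.1215 0.1343] q6 2.84
rotvec [  2.    3.3 100. ] shift [-34.  -22.   -3.4] tool at [0.5582 0.1215 0.1343] q6 2.84
rotvec [  -4.9   -1.3 -171. ] shift [-64.4 -43.9  78.9] tool at [0.5582 0.1215 0.1343] q6 2.84
rotvec [-0.9  3.3  8.9] shift [-64.4 -43.9  78.9] tool at [0.5582 0.1215 0.1343] q6 2.84
```

To row units: -34 mm / 750 = -0.0453, -30 mm / 750 = -0.04, -3.2 degrees / 120 = -0.0267.

Call:
send_rows(
  rows="-0.0042 0.0025 -0.0833 -0.0053 -0.004 0 -1;-0.0083 0.0042 -0.1667 -0.0107 -0.008 0 -1;-0.0108 0.0067 -0.25 -0.0173 -0.0107 0 -1;-0.0142 0.0083 -0.3333 -0.0227 -0.0147 0 -1;-0.0167 0.01 -0.4167 -0.028 -0.0187 -0.004 -1;-0.02 0.0125 -0.5 -0.0333 -0.0213 -0.004 -1;-0.0233 0.0142 -0.5833 -0.04 -0.0253 -0.004 -1;-0.0267 0.0158 -0.6667 -0.0453 -0.0293 -0.004 -1",
)

```text
time: 10.32
eef_pos: [0.5694, 0.1564, 0.1391]
tcp_rot: [0.999, 0.054, -0.001, 0.001]
contact_force: [-0.2, 0.4, 0.1]
opening: 0.282
finger_force: 29.7
```

```bash
python3 -c "
from h import *
target([.583,.2,.06],.123)"
```

```text
rotvec [  0.1   0.2 -90.9] shift [ 18.3 -42.2  79. ] tool at [0.5694 0.1564 0.1391] q6 1.56
rotvec [ 0.2 -0.1 89.1] shift [ 18.3 -42.2  79. ] tool at [0.5694 0.1564 0.1391] q6 1.56
```

To row units: -42 mm / 750 = -0.056, -38 mm / 750 = -0.0507, -80 degrees / 120 = -0.6667.

Call:
send_rows(
  rows="0 0 -0.0833 0 0 0 -1;0 0 -0.1667 0 0 0 -1;0 0 -0.25 0 -0.0067 0 -1;0 0 -0.3333 0.0067 -0.02 0 -1;0 0 -0.4167 0.0133 -0.0267 0 -1;0 0 -0.5 0.02 -0.04 0.0133 -1;0 0 -0.5833 0.024 -0.0507 0.0267 -1;0 0 -0.6667 0.024 -0.056 0.04 -1",
)

```text
time: 11.32
eef_pos: [0.5832, 0.2001, 0.1088]
tcp_rot: [0.73, 0.683, -0.001, 0.001]
contact_force: [-0.3, 0.1, -0.1]
opening: 0.284
finger_force: 29.7
```

```bash
python3 -c "
from h import *
target([.583,.2,.0305],.123)"
```

```text
rotvec [ -0.1   0.1 -10.9] shift [ 0.1 -0.2 78.3] tool at [0.5832 0.2001 0.1088] q6 0.24
rotvec [2.000e-01 1.000e-01 1.691e+02] shift [ 0.1 -0.2 78.3] tool at [0.5832 0.2001 0.1088] q6 0.24
```

To row units: 78 mm / 750 = 0.104, 70 mm / 750 = 0.0933, -11 degrees / 120 = -0.0917.

Call:
send_rows(
  rows="0 0 -0.0833 0 0 0.0267 -1;0 0 -0.0917 0 0 0.0667 -1;0 0 -0.0917 0 0 0.0933 -1;0 0 -0.0917 0 0 0.104 -1;0 0 -0.0917 0 0 0.104 -1;0 0 -0.0917 0 0 0.104 -0.3;0 0 -0.0917 0 0 0.104 -0.1;0 0 -0.0917 0 0 0.104 -0.1",
)

```text
time: 12.32
eef_pos: [0.5836, 0.1997, 0.0316]
tcp_rot: [0.664, 0.748, -0.001, 0.001]
contact_force: [-0.3, 0.2, 0.7]
opening: 0.45
finger_force: 0.0
```

To row units: -95 mm / 750 = -0.1267, -40 mm / 750 = -0.0533, 40 degrees / 120 = 0.3333.

Call:
send_rows(
  rows="0 0 0 0 0 -0.0533 -0.1;0 0 0 0 0 -0.1267 0.2;0 0 0.0833 0 0 -0.1267 0.2;0 0 0.1667 0 0 -0.1267 0.2;0 0 0.25 0 0 -0.1267 0.2;0 0 0.3333 0 0 -0.1267 0.2",
)

```text
time: 13.08
eef_pos: [0.5833, 0.1999, 0.1263]
tcp_rot: [0.881, 0.473, -0.001, 0.001]
contact_force: [0.4, 0.0, -0.5]
opening: 0.598
finger_force: 0.0
```

```bash
python3 - <<'E'
from h import *
target([.434,-.003,.12],np.radians(144+90))
p=ctrl.read_camera("wrist"); save(p,"w4",s=1.2); w,d=masks(p); fit(p,d,[.583,.2,[1.69,1.5]],D,z0=.006,name="six")
E
```

```text
rotvec [ 0.2  0.1 92.5] shift [-251.6  -12.5    6.9] tool at [0.5833 0.1999 0.1263] q6 0.75
rotvec [ -0.1   0.2 -87.5] shift [-251.6  -12.5    6.9] tool at [0.5833 0.1999 0.1263] q6 0.75
six pos [0.5851 0.1988] yaw deg 96.8 IoU 0.847
```

View pics/w4.png

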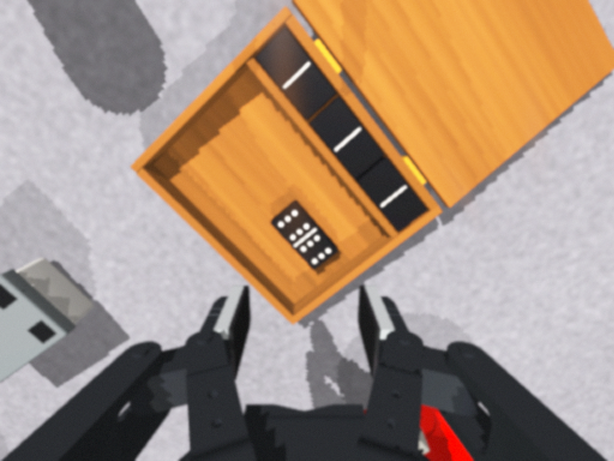

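To row units: -252 mm / 750 = -0.336, -235 mm / 750 = -0.3133, -80 degrees / 120 = -0.6667.

Call:
send_rows(
  rows="0 0 -0.0833 -0.0533 0 -0.0133 0.2;0 0 -0.1667 -0.1067 -0.0053 -0.0133 0.2;0 0 -0.25 -0.16 -0.008 -0.0133 0.2;0 0 -0.3333 -0.2133 -0.0107 -0.0133 0.2;0 0 -0.4167 -0.2667 -0.0133 -0.0067 0.2;0 0 -0.5 -0.3133 -0.016 0 0.2;0 0 -0.5833 -0.336 -0.016 0.0053 0.2;0 0 -0.6667 -0.336 -0.016 0.0093 0.2",
)

```text
time: 14.12
eef_pos: [0.4347, -0.0053, 0.1197]
tcp_rot: [0.365, 0.931, -0.001, 0.0]
contact_force: [-0.1, -0.1, -0.2]
opening: 0.602
finger_force: 0.0
```

To row units: -8 degrees / 120 = -0.0667.

Call:
send_rows(
  rows="0 0 -0.0667 0 0 0 0.2;0 0 -0.0667 0 0 0 0.2;0 0 -0.0667 0 0 0 0.2",
)

```text
time: 14.5
eef_pos: [0.4354, -0.0044, 0.1199]
tcp_rot: [0.303, 0.953, -0.001, 0.0]
contact_force: [0.4, -0.7, 0.1]
opening: 0.602
finger_force: 0.0
```

```bash
python3 - <<'E'
from h import *
p=ctrl.read_camera("wrist"); save(p,"w5",s=1.2)
w,d=masks(p); v=fit(p,d,[.4315,-.0028,[2.5,2.3,2.7]],D,name="one")
target([v[0],v[1],.0235],v[2]+np.pi/2)
E
```

```text
one pos [ 0.4321 -0.0023] yaw deg 145.0 IoU 0.901
rotvec [1.000e-01 2.000e-01 1.798e+02] shift [ 4.   0.1 96.4] tool at [ 0.4354 -0.0044  0.1199] q6 -1.2
rotvec [-0.1  0.1 -0.2] shift [ 4.   0.1 96.4] tool at [ 0.4354 -0.0044  0.1199] q6 -1.2
```

To row units: 96 mm / 750 = 0.128, 95 mm / 750 = 0.1267.

Call:
send_rows(
  rows="0 0 0 0.0053 0 0.0667 0.1;0 0 0 0.0053 0 0.1133 0.1;0 0 0 0.0053 0 0.1267 0.1;0 0 0 0.0053 0 0.128 0.1;0 0 0 0.0053 0 0.128 -0.3;0 0 0 0.0053 0 0.128 -1;0 0 0 0.0053 0 0.128 -1;0 0 0 0.0053 0 0.128 -1",
)

```text
time: 15.55
eef_pos: [0.4335, -0.0027, 0.0254]
tcp_rot: [0.302, 0.953, -0.001, 0.002]
contact_force: [-0.1, 0.3, 7.2]
opening: 0.277
finger_force: 30.1
```

```bash
python3 -c "
from h import *
target([.575,.272,.1],.123)"
```

```text
rotvec [ 0.   0.2 47.8] shift [ 42.4 306.  -75.2] tool at [ 0.4335 -0.0027  0.0254] q6 -1.19
rotvec [  -0.3    0.  -132.2] shift [ 42.4 306.  -75.2] tool at [ 0.4335 -0.0027  0.0254] q6 -1.19
```

To row units: 306 mm / 750 = 0.408, 300 mm / 750 = 0.4, 48 degrees / 120 = 0.4.

Call:
send_rows(
  rows="0 0 0 0 0 -0.0667 -1;0 0 0 0 0.0267 -0.12 -1;0 0 0.0833 0.0133 0.0933 -0.1267 -1;0 0 0.1667 0.0267 0.1733 -0.1267 -1;0 0 0.25 0.04 0.2533 -0.1267 -1;0 0 0.3333 0.0533 0.3333 -0.12 -1;0 0 0.3917 0.056 0.4 -0.1067 -1;0 0 0.4 0.056 0.408 -0.1 -1",
)

```text
time: 16.55
eef_pos: [0.5748, 0.2749, 0.097]
tcp_rot: [0.663, 0.749, -0.001, 0.0]
contact_force: [-1.0, -0.4, 0.7]
opening: 0.281
finger_force: 29.7
```

```bash
python3 -c "
from h import *
target([.575,.271,.032],.123); print(ctrl.get_state()['opening'])"
```

```text
rotvec [-0.1  0.1 -0.1] shift [-3.7 -0.2 65. ] tool at [0.5748 0.2749 0.097 ] q6 0.17
rotvec [2.000e-01 1.000e-01 1.799e+02] shift [-3.7 -0.2 65. ] tool at [0.5748 0.2749 0.097 ] q6 0.17
0.2812275082358178
```

To row units: 65 mm / 750 = 0.0867, 55 mm / 750 = 0.0733.

Call:
send_rows(
  rows="0 0 0 -0.0053 0 0.04 -1;0 0 0 -0.0053 0 0.0733 -1;0 0 0 -0.0053 0 0.0867 -1;0 0 0 -0.0053 0 0.0867 -1;0 0 0 -0.0053 0 0.0867 -1;0 0 0 -0.0053 0 0.0867 -0.3;0 0 0 -0.0053 0 0.0867 -0.1;0 0 0 -0.0053 0 0.0867 -0.1",
)

```text
time: 17.55
eef_pos: [0.5746, 0.268, 0.0332]
tcp_rot: [0.664, 0.748, -0.001, 0.001]
contact_force: [-0.6, 0.5, -0.1]
opening: 0.451
finger_force: 0.0
```

To row units: -120 mm / 750 = -0.16, -95 mm / 750 = -0.1267, 30 degrees / 120 = 0.25.

Call:
send_rows(
  rows="0 0 0 0 0 -0.0533 -0.1;0 0 0 0 0 -0.1267 0;0 0 0.0833 0 0 -0.16 0;0 0 0.1667 0 0 -0.16 0;0 0 0.25 0 0 -0.16 0",
)

```text
time: 18.18
eef_pos: [0.5748, 0.2683, 0.1537]
tcp_rot: [0.836, 0.548, -0.0, 0.001]
contact_force: [0.1, 0.3, -0.3]
opening: 0.5
finger_force: 0.0
```

```bash
python3 - <<'E'
from h import *
target([.425,.137,.13],np.radians(80))
p=ctrl.read_camera("wrist"); save(p,"w6",s=1.2); w,d=masks(p); fit(p,d,[.583,.2,[1.69,1.5]],D,z0=.006,name="six"); fit(p,d,[.575,.27,[1.69,1.5]],D,z0=.006,name="one")
look(p,["small_box","die_small"])
E
```

```text
rotvec [-1.000e-01  1.000e-01 -1.035e+02] shift [-180.2  -85.    24. ] tool at [0.5748 0.2683 0.1537] q6 0.69
rotvec [ 0.1  0.  76.5] shift [-180.2  -85.    24. ] tool at [0.5748 0.2683 0.1537] q6 0.69
six pos [0.5905 0.1912] yaw deg 109.1 IoU 0.565
one pos [0.5758 0.2705] yaw deg 94.9 IoU 0.871
small_box 0.61 [0.3742 0.2685 0.0503] [ 56. 281.]
die_small 0.65 [ 0.5996 -0.0006  0.0247] [360. 378.]
```

View pics/w6.png

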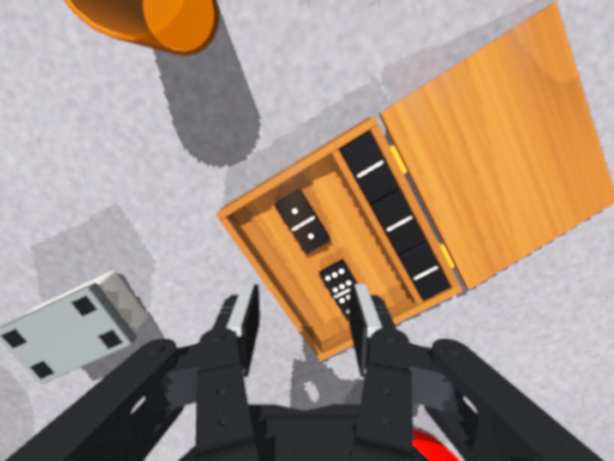

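To row units: -180 mm / 750 = -0.24, -160 mm / 750 = -0.2133, -14 degrees / 120 = -0.1167.

Call:
send_rows(
  rows="0 0 -0.0583 -0.0733 -0.0333 0 0;0 0 -0.1167 -0.1467 -0.0667 0 0;0 0 -0.1167 -0.2133 -0.1 0.0133 0;0 0 -0.1167 -0.24 -0.1133 0.032 0;0 0 -0.1167 -0.24 -0.1133 0.032 0;0 0 -0.1167 -0.24 -0.1133 0.032 0",
)

```text
time: 19.08
eef_pos: [0.427, 0.1366, 0.1304]
tcp_rot: [0.761, 0.649, -0.0, 0.001]
contact_force: [0.6, -0.5, -0.6]
opening: 0.501
finger_force: 0.0
```

```bash
python3 - <<'E'
from h import *
p=ctrl.read_camera("wrist"); save(p,"w7",s=1.2)
w,d=masks(p); look(p,["die_small","small_box"])
v=fit(p,w,[.419,.137,[0,.785,1.57]],[.016]*3,name="ds")
target([v[0],v[1],.0235],v[2])
target([v[0],v[1],.0235],v[2]+np.pi/2)
E
```

```text
die_small 0.76 [0.4179 0.1313 0.0147] [243. 203.]
die_small 0.56 [0.5835 0.2142 0.0105] [432.  73.]
small_box 0.94 [0.3592 0.263  0.0476] [118.  47.]
ds pos [0.4185 0.1348] yaw deg 100.6 IoU 0.895
rotvec [-1.000e-01  1.000e-01 -1.097e+02] shift [ -3.   -8.2 106.8] tool at [0.4269 0.1368 0.1303] q6 0.24
rotvec [ 0.1  0.1 70.3] shift [ -3.   -8.2 106.8] tool at [0.4269 0.1368 0.1303] q6 0.24
rotvec [ 2.000e-01 -1.000e-01  1.603e+02] shift [ -3.   -8.2 106.8] tool at [0.4269 0.1368 0.1303] q6 0.24
rotvec [  0.    0.1 -19.7] shift [ -3.   -8.2 106.8] tool at [0.4269 0.1368 0.1303] q6 0.24
```

View pics/w7.png

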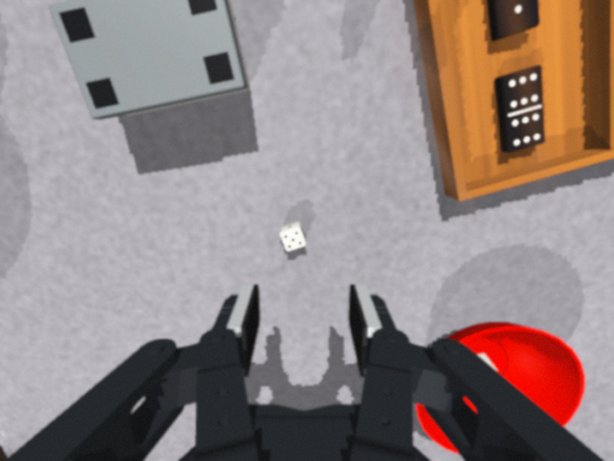

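To row units: 106 mm / 750 = 0.1413, 95 mm / 750 = 0.1267, -19 degrees / 120 = -0.1583.

Call:
send_rows(
  rows="0 0 -0.0833 -0.004 -0.0107 0.04 -0.1;0 0 -0.1583 -0.004 -0.0107 0.08 -0.1;0 0 -0.1583 -0.004 -0.0107 0.1267 -0.1;0 0 -0.1583 -0.004 -0.0107 0.1413 -0.1;0 0 -0.1583 -0.004 -0.0107 0.1413 -0.4;0 0 -0.1583 -0.004 -0.0107 0.1413 -1;0 0 -0.1583 -0.004 -0.0107 0.1413 -1;0 0 -0.1583 -0.004 -0.0107 0.1413 -1",
)

```text
time: 20.23
eef_pos: [0.418, 0.1343, 0.0245]
tcp_rot: [0.644, 0.765, -0.0, 0.001]
contact_force: [1.0, 1.3, 3.3]
opening: 0.179
finger_force: 32.2
```

```bash
python3 -c "
from h import *
target([.56,-.005,.055],0.19); print(ctrl.get_state()['opening'])"
```

```text
rotvec [ 0.1  0.1 -1.1] shift [-161.6  116.2  -30. ] tool at [0.418  0.1343 0.0245] q6 -0.09
rotvec [ 2.000e-01 -1.000e-01  1.789e+02] shift [-161.6  116.2  -30. ] tool at [0.418  0.1343 0.0245] q6 -0.09
0.17915112272373573
```

```bash
python3 - <<'E'
from h import *
p=ctrl.read_camera("top"); w=np.uint8(p["color"].min(2)>130); m=np.zeros_like(w); m[150:200,238:288]=w[150:200,238:288]
yx=np.argwhere(m); print(len(yx), ray(p,[yx.mean(0)[::-1]],.026).round(4))
E
```

```text
68 [[ 0.5564 -0.0116  0.026 ]]
```

To row units: -135 mm / 750 = -0.18, 123 mm / 750 = 0.164.

Call:
send_rows(
  rows="0 0 0 0 0 -0.0667 -1;0 0 0 -0.0267 0.0267 -0.1067 -1;0 0 0 -0.0733 0.0733 -0.1067 -1;0 0 0 -0.1267 0.12 -0.1067 -1;0 0 0 -0.1667 0.1533 -0.0933 -1;0 0 0 -0.18 0.164 -0.0667 -1;0 0 0 -0.18 0.164 -0.0453 -1;0 0 0 -0.18 0.164 -0.0427 -1",
)

```text
time: 21.28
eef_pos: [0.5593, 0.0228, 0.0536]
tcp_rot: [0.644, 0.765, -0.002, -0.001]
contact_force: [0.5, -0.1, 0.1]
opening: 0.176
finger_force: 31.7
```

To row units: -120 mm / 750 = -0.16, -100 mm / 750 = -0.1333.

Call:
send_rows(
  rows="0 0 0 0 0 0 -1;0 0 0 0 0 0 -0.6;0 0 0 0 0 0 -0.4;0 0 0 0 0 0 -0.3;0 0 0 0 0 -0.0533 -0.2;0 0 0 0 0 -0.1333 0.5;0 0 0 -0.0067 0 -0.16 1;0 0 0 -0.0067 0 -0.16 1",
)

```text
time: 22.28
eef_pos: [0.5637, 0.0173, 0.1782]
tcp_rot: [0.644, 0.765, 0.0, 0.003]
contact_force: [-0.4, -1.0, 0.1]
opening: 0.993
finger_force: 0.0
```

```bash
cat > box.py <<'E'
from h import *
def squares(p,guess,ztop,dims=(.034,.017),n=6):
    "find dark squares near guess(x,y,yaw) and fit pose at plane ztop"
    V=cv2.GaussianBlur(p["color"].max(2),(3,3),0); x,y,a=guess
    for it in range(n):
        c,s=np.cos(a),np.sin(a); L=np.array([[i*dims[0],j*dims[1]] for i in(-1,1) for j in(-1,1)])
        G=L@np.array([[c,s],[-s,c]])+[x,y]; u=proj(p,np.c_[G,np.full(4,ztop)]); pts=[]
        for g,w in zip(G,u):
            r=int(abs(proj(p,[[g[0],g[1]+.013,ztop]])[0]-w).max()*(1.3 if it<3 else 1)); a0,b0=np.maximum(w.astype(int)-r,0)
            sub=V[b0:b0+2*r+1,a0:a0+2*r+1].astype(float); wt=np.clip((np.percentile(sub,60)+sub.min())/2-sub,0,20)
            yy,xx=np.mgrid[0:sub.shape[0],0:sub.shape[1]]; pts.append([a0+(wt*xx).sum()/wt.sum(),b0+(wt*yy).sum()/wt.sum()])
        W=ray(p,pts,ztop)[:,:2]; m=W.mean(0); q=W-m; a=np.arctan2((L[:,0]*q[:,1]-L[:,1]*q[:,0]).sum(),(L*q).sum()); x,y=m
    res=(W-(L@np.array([[np.cos(a),np.sin(a)],[-np.sin(a),np.cos(a)]])+m))*1e3
    print("pose",m.round(4),"yaw",np.degrees(a).round(1),"res mm",res.round(1).tolist()); return x,y,a
E
python3 - <<'E'
from box import *
s=ctrl.get_state(); print(s["eef_pos"],s["qpos"].round(2))
p=ctrl.read_camera("top"); save(p,"top2",crop=(140,120,400,280),s=3)
squares(p,(.364,.266,0),.045); squares(p,(.56,-.235,-.4),.045)
look(p,["die_large","die_small"])
target([.42,.266,.2],np.pi/2)
E
```

```text
[0.56373608 0.01728572 0.17821964] [-0.15  0.12  1.92 -0.    1.1  -0.32]
pose [0.3636 0.2691] yaw 2.2 res mm [[-0.2, 0.0], [0.1, -0.1], [0.1, 0.0], [-0.1, -0.0]]
pose [ 0.5618 -0.234 ] yaw -22.4 res mm [[-0.1, -0.1], [0.1, -0.1], [-0.2, 0.2], [0.1, 0.0]]
die_small 0.32 [0.577  0.273  0.0181] [162. 171.]
rotvec [ -0.3  -0.1 -80.2] shift [268.5 -96.9 -26.2] tool at [0.5611 0.0178 0.1737] q6 -0.32
rotvec [-0.1  0.3 99.8] shift [268.5 -96.9 -26.2] tool at [0.5611 0.0178 0.1737] q6 -0.32
```

View pics/top2.png

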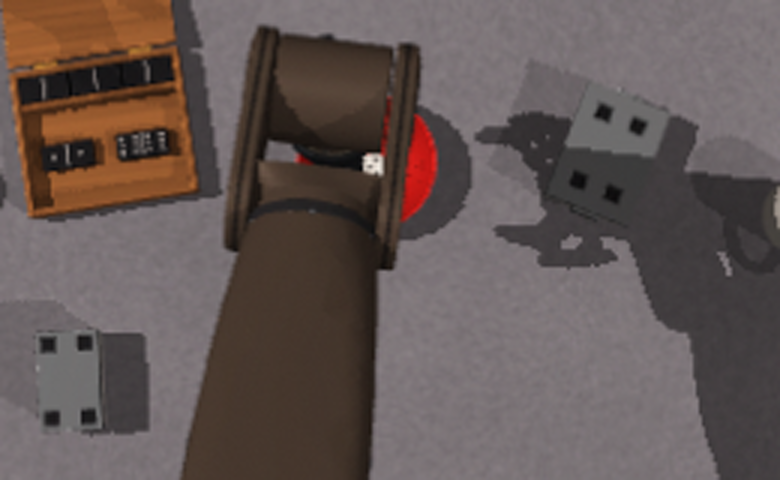

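To row units: 268 mm / 750 = 0.3573, 240 mm / 750 = 0.32, -80 degrees / 120 = -0.6667.

Call:
send_rows(
  rows="0 0 -0.0833 0.0533 -0.0133 -0.0333 1;0 0 -0.1667 0.1067 -0.0333 -0.0333 1;0 0 -0.25 0.16 -0.0533 -0.0333 1;0 0 -0.3333 0.2133 -0.0733 -0.0333 1;0 0 -0.4167 0.2667 -0.0933 -0.0333 1;0 0 -0.5 0.32 -0.1133 -0.0333 1;0 0 -0.5833 0.3573 -0.1293 -0.0333 1;0 0 -0.6667 0.3573 -0.1293 -0.0333 1",
)

```text
time: 23.42
eef_pos: [0.4186, 0.2665, 0.1976]
tcp_rot: [-0.003, 1.0, -0.002, -0.003]
contact_force: [-0.7, -0.3, -0.6]
opening: 0.997
finger_force: 0.0
```

To row units: -2 degrees / 120 = -0.0167.

Call:
send_rows(
  rows="0 0 -0.0167 0 0 0 1;0 0 -0.0167 0 0 0 1;0 0 -0.0167 0 0 0 1",
)

```text
time: 23.8
eef_pos: [0.4211, 0.2649, 0.1996]
tcp_rot: [-0.015, 1.0, -0.001, -0.001]
contact_force: [0.2, -1.0, 1.6]
opening: 1.001
finger_force: 0.0
```

```bash
python3 - <<'E'
from box import *
p=ctrl.read_camera("wrist"); save(p,"w8",s=1.2)
x,y,a=squares(p,(.3636,.2691,np.radians(2.2)),.045)
target([x,y,.12],a+np.pi/2); print(ctrl.get_state()["qpos"].round(2))
p=ctrl.read_camera("top"); save(p,"top3",crop=(220,130,400,230),s=4)
look(p,["die_large","die_small"]); squares(p,(.5618,-.234,-.4),.042)
E
```

```text
pose [0.3636 0.2673] yaw 2.2 res mm [[0.1, -0.3], [0.0, 0.3], [-0.1, -0.0], [-0.0, 0.0]]
rotvec [-0.2 -0.1 -0.5] shift [57.4  4.3 79.9] tool at [0.4212 0.2649 0.1998] q6 -1.24
rotvec [-1.000e-01  2.000e-01  1.795e+02] shift [57.4  4.3 79.9] tool at [0.4212 0.2649 0.1998] q6 -1.24
[ 0.36 -0.06  2.05 -0.    1.15 -1.24]
die_large 0.61 [ 0.5561 -0.0111  0.0256] [262. 175.]
die_small 0.32 [0.5612 0.4573 0.0438] [ 96. 177.]
pose [ 0.5623 -0.2342] yaw -23.0 res mm [[0.0, 0.1], [-0.1, -0.0], [0.1, -0.1], [0.1, 0.0]]
```

View pics/top3.png

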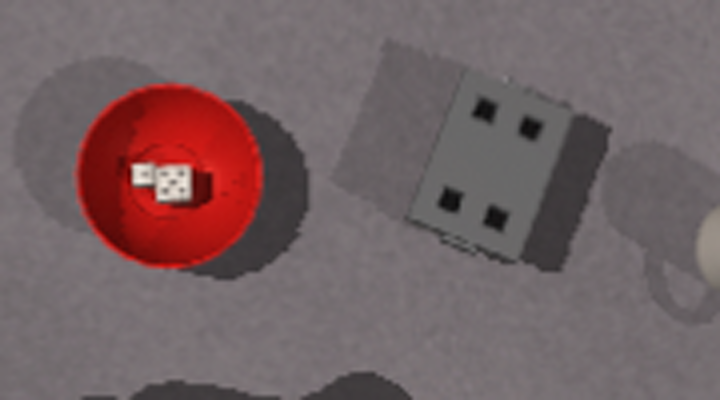

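To row units: 157 mm / 750 = 0.2093, 150 mm / 750 = 0.2, -0.5 degrees / 120 = -0.0042.

Call:
send_rows(
  rows="0 0 -0.0042 0.0533 0.004 0 1;0 0 -0.0042 0.076 0.0053 0.0267 1;0 0 -0.0042 0.076 0.0053 0.08 1;0 0 -0.0042 0.076 0.0053 0.1333 1;0 0 -0.0042 0.076 0.0053 0.1733 1;0 0 -0.0042 0.076 0.0053 0.2 1;0 0 -0.0042 0.076 0.0053 0.2093 1;0 0 -0.0042 0.076 0.0053 0.2093 1",
)

```text
time: 25.0
eef_pos: [0.364, 0.267, 0.0432]
tcp_rot: [-0.02, 1.0, -0.001, -0.001]
contact_force: [0.9, 0.0, 0.0]
opening: 1.0
finger_force: 0.0
```

Call:
send_rows(
  rows="0 0 0 0 0 0 0.6;0 0 0 0 0 0 0.4;0 0 0 0 0 0 -1;0 0 0 0 0 0 -1;0 0 0 0 0 0 -1;0 0 0 0 0 0 -1",
  grip_force=40,
)

```text
time: 25.75
eef_pos: [0.3646, 0.2674, 0.0442]
tcp_rot: [-0.02, 1.0, -0.001, 0.0]
contact_force: [-1.7, -0.7, 6.1]
opening: 0.67
finger_force: 42.8
```

```bash
python3 - <<'E'
from box import *
s=ctrl.get_state(); print(s["eef_pos"],s["opening"],s["finger_force"],s["contact_force"])
p=ctrl.read_camera("wrist"); x,y,a=squares(p,(s["eef_pos"][0],s["eef_pos"][1],np.radians(2.2)),.045)
target([.5623,-.2342,.18],np.radians(-22.7+90))
E
```

```text
[0.36463566 0.26743332 0.04424514] 0.6697063247585773 42.80010938644409 [-1.66629576 -0.73345963  6.12950609]
pose [0.3728 0.2677] yaw 0.9 res mm [[-8.4, -0.6], [-6.8, -0.2], [7.3, 0.9], [7.9, -0.1]]
rotvec [-0.1  0.1 25. ] shift [-177.3 -509.5 -134.6] tool at [0.3646 0.2674 0.0443] q6 -1.2
rotvec [-1.00e-01 -1.00e-01 -1.55e+02] shift [-177.3 -509.5 -134.6] tool at [0.3646 0.2674 0.0443] q6 -1.2
```

To row units: -315 mm / 750 = -0.42, -255 mm / 750 = -0.34, 19 degrees / 120 = 0.1583.

Call:
send_rows(
  rows="0 0 0 0 0 -0.0533 -1;0 0 0 0 0 -0.12 -1;0 0 0.025 -0.0133 -0.04 -0.1733 -1;0 0 0.05 -0.0373 -0.1067 -0.18 -1;0 0 0.0833 -0.064 -0.18 -0.18 -1;0 0 0.1083 -0.0907 -0.26 -0.18 -1;0 0 0.1333 -0.1187 -0.34 -0.18 -1;0 0 0.1583 -0.1467 -0.42 -0.18 -1",
)

```text
time: 26.8
eef_pos: [0.4854, -0.0421, 0.1783]
tcp_rot: [0.146, 0.989, -0.001, -0.0]
contact_force: [1.5, 0.4, -1.6]
opening: 0.668
finger_force: 44.5
```

To row units: -190 mm / 750 = -0.2533, -185 mm / 750 = -0.2467, 6 degrees / 120 = 0.05.

Call:
send_rows(
  rows="0 0 0.0167 -0.0267 -0.0733 0 -1;0 0 0.0333 -0.056 -0.1467 0 -1;0 0 0.0417 -0.08 -0.2133 0 -1;0 0 0.05 -0.0907 -0.2467 0 -1;0 0 0.05 -0.0907 -0.2533 0 -1;0 0 0.05 -0.0907 -0.2533 0 -1;0 0 0.05 -0.0907 -0.2533 0 -1",
)

```text
time: 27.68
eef_pos: [0.4959, -0.2404, 0.1789]
tcp_rot: [0.196, 0.981, -0.001, -0.001]
contact_force: [-0.3, -0.4, -0.6]
opening: 0.668
finger_force: 44.6
```

```bash
python3 - <<'E'
from box import *
s=ctrl.get_state(); print(s["eef_pos"],s["opening"],s["finger_force"],s["tcp_rot"])
p=ctrl.read_camera("wrist"); save(p,"w9",s=1.2)
z=s["eef_pos"][2]-.0442+.045
squares(p,(s["eef_pos"][0],s["eef_pos"][1],np.radians(-22.5)),z)
p=ctrl.read_camera("top"); squares(p,(s["eef_pos"][0],s["eef_pos"][1],np.radians(-22.5)),z)
target([.5623,-.2342,.1],np.radians(-22.7+90))
E
```

```text
[ 0.49589895 -0.24043462  0.17894736] 0.6679427567861397 44.5503044128418 [ 1.96048214e-01  9.80593542e-01 -1.04596390e-03 -5.55649784e-04]
pose [ 0.501  -0.2421] yaw -23.5 res mm [[-5.8, 2.3], [-6.3, 2.3], [4.9, -1.7], [7.2, -3.0]]
pose [ 0.4816 -0.24  ] yaw -32.7 res mm [[8.1, -0.4], [1.4, -5.4], [-1.6, 9.7], [-7.9, -3.9]]
rotvec [-0.1 -0.   0.1] shift [-58.7  31.5  79.1] tool at [ 0.4961 -0.2406  0.1792] q6 -1.81
rotvec [   0.    -0.2 -179.9] shift [-58.7  31.5  79.1] tool at [ 0.4961 -0.2406  0.1792] q6 -1.81
```

View pics/w9.png

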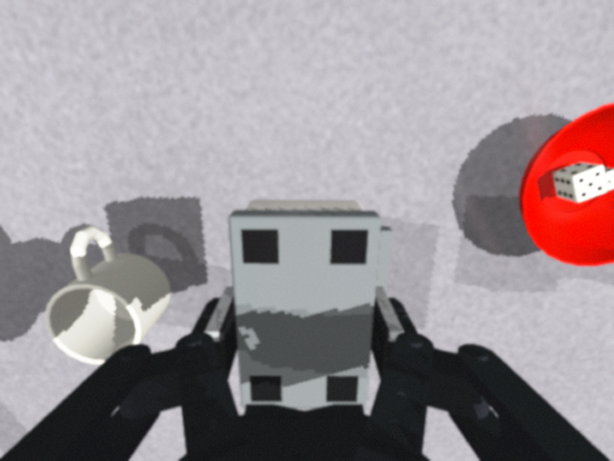

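```bash
python3 - <<'E'
from box import *
p=np.load("w1.npy",allow_pickle=True).item(); squares(p,(.5623,-.2342,np.radians(-22.7)),.042)
p=ctrl.read_camera("wrist"); s=ctrl.get_state(); r=R.from_quat(s["tcp_rot"]); z=s["eef_pos"][2]+.0008
W=ray(p,[[217,204.5],[291,205]],z); print((r.inv().apply(W-s["eef_pos"])*1e3).round(1))
E
```

```text
pose [ 0.5624 -0.2357] yaw -23.1 res mm [[-0.1, -0.2], [-0.1, 0.4], [0.2, -0.1], [0.1, -0.1]]
[[ 35.8 -15.8  -0.8]
 [ 35.6  18.1  -0.9]]
```

```bash
python3 - <<'E'
from box import *
target([.5635,-.2355,.095],np.radians(-22.9+90))
E
```

```text
rotvec [-0.2  0.   0.3] shift [-60.1  31.   84.2] tool at [ 0.4962 -0.2407  0.1793] q6 -1.81
rotvec [  -0.    -0.2 -179.7] shift [-60.1  31.   84.2] tool at [ 0.4962 -0.2407  0.1793] q6 -1.81
```

To row units: 79 mm / 750 = 0.1053, -60 mm / 750 = -0.08, 0.3 degrees / 120 = 0.0025.

Call:
send_rows(
  rows="0 0 0.0025 -0.04 0.02 0 -1;0 0 0.0025 -0.08 0.0413 0 -1;0 0 0.0025 -0.08 0.0413 0.04 -1;0 0 0.0025 -0.08 0.0413 0.08 -1;0 0 0.0025 -0.08 0.0413 0.1053 -1;0 0 0.0025 -0.08 0.0413 0.1053 -1;0 0 0.0025 -0.08 0.0413 0.1053 -1",
)

```text
time: 28.7
eef_pos: [0.5641, -0.2369, 0.1015]
tcp_rot: [0.199, 0.98, -0.002, 0.001]
contact_force: [0.2, -0.5, -0.8]
opening: 0.668
finger_force: 44.5
```

```bash
python3 - <<'E'
from box import *
target([.5635,-.2355,.0842],np.radians(-22.9+90)); print(ctrl.get_state()["contact_force"])
p=ctrl.read_camera("side"); save(p,"s3",crop=(220,100,380,220),s=5)
E
```

```text
rotvec [-0.2  0.1 -0.1] shift [ 1.1  1.1 17.3] tool at [ 0.5641 -0.2369  0.1015] q6 -1.73
rotvec [  0.2   0.3 179.9] shift [ 1.1  1.1 17.3] tool at [ 0.5641 -0.2369  0.1015] q6 -1.73
[ 0.18536391 -0.49922052 -0.81841528]
```

View pics/s3.png

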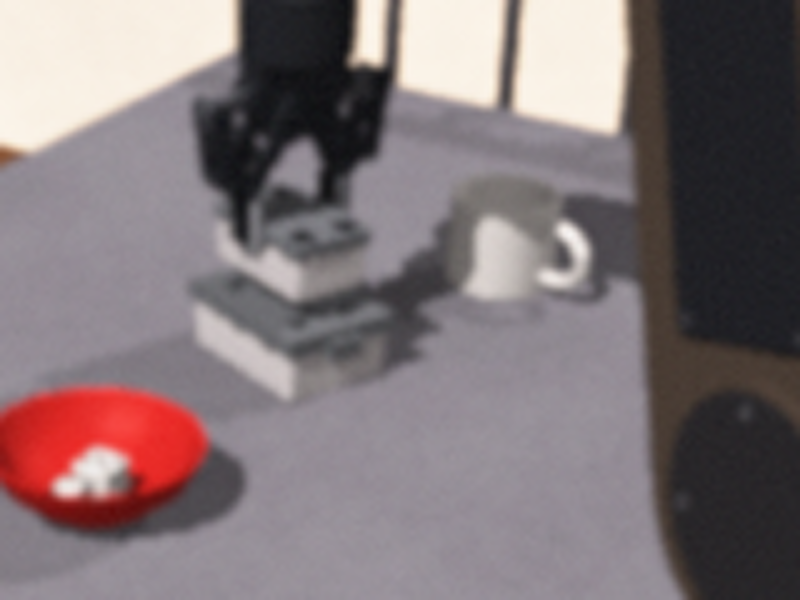

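Aligned above the lid; lower with the small corrections, watching the force.

To row units: 17 mm / 750 = 0.0227, 16 mm / 750 = 0.0213.

Call:
send_rows(
  rows="0 0 0 0.0013 0.0013 0.0067 -1;0 0 0 0.0013 0.0013 0.0133 -1;0 0 0 0.0013 0.0013 0.0173 -1;0 0 0 0.0013 0.0013 0.02 -1;0 0 0 0.0013 0.0013 0.0213 -1;0 0 0 0.0013 0.0013 0.0227 -1;0 0 0 0.0013 0.0013 0.0227 -1",
)

```text
time: 29.62
eef_pos: [0.5631, -0.2354, 0.0844]
tcp_rot: [0.199, 0.98, -0.001, 0.0]
contact_force: [-3.3, 0.7, 5.4]
opening: 0.669
finger_force: 45.3
```

```bash
python3 - <<'E'
from box import *
target([.5635,-.2355,.0842],np.radians(-22.9+90)); s=ctrl.get_state(); print(s["contact_force"],s["wrist_torque"],s["opening"])
E
```

```text
rotvec [-0.2  0.  -0.1] shift [-0.4  0.1  0.2] tool at [ 0.5631 -0.2354  0.0844] q6 -1.73
rotvec [1.000e-01 3.000e-01 1.799e+02] shift [-0.4  0.1  0.2] tool at [ 0.5631 -0.2354  0.0844] q6 -1.73
[-3.34952737  0.7169934   5.42490228] [ 0.33829095  0.36013277 -0.00283518] 0.6690759416270989
```

To row units: -150 mm / 750 = -0.2, -120 mm / 750 = -0.16.

Call:
send_rows(
  rows="0 0 0 0 0 0 0.4;0 0 0 0 0 0 0.6;0 0 0 0 0 0 0.8;0 0 0 0 0 0 1;0 0 0 0 0 -0.04 1;0 0 0 0 0 -0.1067 1;0 0 0 0.0267 0 -0.16 1;0 0 0 0.08 0 -0.2 1",
)

```text
time: 30.62
eef_pos: [0.5082, -0.212, 0.2358]
tcp_rot: [0.199, 0.98, -0.002, 0.002]
contact_force: [0.4, 0.4, 0.6]
opening: 1.002
finger_force: 0.0
```

To row units: 60 mm / 750 = 0.08, 40 mm / 750 = 0.0533.

Call:
send_rows(
  rows="0 0 0 0.0533 0 0 1;0 0 0 0.08 0 0 1;0 0 0 0.08 0 0 1;0 0 0 0.08 0 0 1",
)

```text
time: 31.12
eef_pos: [0.453, -0.1883, 0.2334]
tcp_rot: [0.199, 0.98, -0.002, 0.0]
contact_force: [-0.0, 0.1, -0.9]
opening: 1.003
finger_force: 0.0
```

```bash
python3 - <<'E'
from box import *
p=ctrl.read_camera("wrist"); save(p,"w10",s=1.5)
g=(.5623,-.235,np.radians(-22.9)); squares(p,g,.085)
q=ctrl.read_camera("top"); squares(q,g,.085); look(q,["cup","glass"])
q=ctrl.read_camera("side"); squares(q,g,.085)
E
```

```text
pose [ 0.5623 -0.2348] yaw -23.4 res mm [[-0.0, -0.0], [0.0, 0.0], [0.1, 0.1], [-0.1, -0.1]]
pose [ 0.5648 -0.2363] yaw -18.3 res mm [[8.0, -2.4], [-1.1, 2.0], [-4.8, 0.7], [-2.1, -0.3]]
cup 0.57 [ 0.4988 -0.4303  0.0265] [410. 192.]
glass 0.71 [0.5616 0.4596 0.0445] [ 95. 177.]
pose [ 0.5632 -0.2371] yaw -25.0 res mm [[-2.9, 2.1], [-0.8, -1.1], [2.1, -0.8], [1.5, -0.2]]
```

View pics/w10.png

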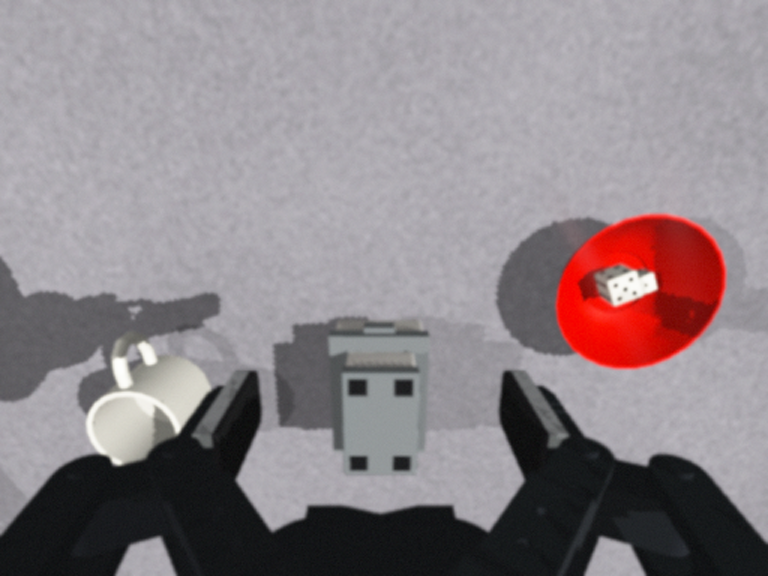

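```bash
python3 -c "
from h import *
print(ctrl.sign_off())"
```

```text
the job is handed in; nothing more can be done
None
```

I handed the job in at about 31 s: both dominoes lie face up in the bay, both dice are in the bowl, and the small box sits on the large one with its feet apparently fully down. The cup and glass did not visibly move. `sign_off()` returned no verdict, so this rests on my own camera and force checks.

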